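# Put the rack of stained slides away in its light-tight box

## Robot

A 6-joint arm with a two-finger parallel gripper is mounted at the origin on the work surface. World frame = base frame: x ahead of the robot, y to its left, z up, the work surface at z = 0. Lengths are in m, angles in rad, forces in N, time in s.
With the tool pointing down it reaches from about 0.3 to 0.775 m from the base axis. Payload 14.6 kg.
Tool frame: the origin (TCP) lies on the mounting face of the last link; the fingertips stand 199 mm ahead of it and the grasp point (between the pads) lies 180 mm ahead of it; z points along the fingers, y is the direction in which the jaws open and shut (so a half turn about z gives the same grasp; the last joint's range is limited). The gripper opens to 94 mm and grips with 3 to 60 N. Pads are 16 mm wide; open, the fingers measure 119 mm over their backs; the gripper's body (75 mm by 177 mm) begins 78 mm behind the grasp point.
Start: joints at [1.103, 0.3, 1.521, -0, 1.321, -0.067], TCP at [0.215, 0.506, 0.405] pointing down, gripper open.
Joint ranges: [-3.03, 3.03], [-0.79, 2.21], [0.23, 2.52], [-1.04, 4.18], [0, 3.07], [-2.55, 2.55]. Speed limits (rad/s): [2.22, 2.22, 2.57, 3.14, 3.14, 3.14].

## Interface

Orientations are given as [roll, pitch, yaw] about the fixed x, y, z axes, in that order (R = Rz(yaw) Ry(pitch) Rx(roll)).
In Python, from station import sensors, vision, job gives the robot as it stands. The module is installed in compiled form; this text tells all that it offers.
- The arm moves only by the tool arm_command, never from a script. Its argument "plan" is one flat list of numbers, 5 for each row, row after row: the closure, from -1 (fully open) to 1 (shut), so that 0 is half open, then the shift along the world's x, y, z scaled (see below), then the turn about the world's z scaled (see below). A call has 1 to 20 rows; each row is the pose to reach, as a shift and turn from the pose commanded when the call began; what a row does not reach only later rows make up. The controller multiplies each number of a shift by 400 mm and each number of a turn by 120 degrees. A row lasts 1/10 s, in which the tool goes at most 50 mm and 8.59 degrees, less where a joint would pass 70% of its speed; a pose out of reach is approached as far as the arm can. A call with a number of a shift or a turn outside -1 to 1 is refused whole. A call with a gripper value outside its range is refused whole. The fingers move at their own pace and stop on an object; "newtons" is the grip in N (left out, the last holds). Time passes only in rows, so rows that repeat a pose let the fingers close. It gives the time, the measured TCP pose, the force and the opening at its end, in the units of the state.
- sensors.get_obs(): the state, without advancing time (a new reading comes with each control period).
- vision.camera(name): name is "side" or "top"; returns the picture (384x512x3 uint8, blue, green, red); there is no depth.
- vision.camera_params(name): a dict with "intrinsics" (3x3 intrinsics, pixels), "rvec" (rotation vector, rad) and "tvec" (3), from world to camera coordinates, as OpenCV has them. Camera axes: x right, y down, z forward; pixel columns grow to the right and rows downward; lengths in m; the calibration is good to about 2 mm. A picture is of the moment at which its call begins. camera_params takes no time and is no camera call.
- job.hand_in(): hands the job in, once; it reports no verdict.
Trained networks look in the newest picture that a camera, given by its name, has taken for a name from the list of things; names that differ only in an ending like _2 or _b are one class to them, and where a whole thing is asked for, a point or a joint stands for the part that bears it (a point fixed in the world has none). Each returns a list of dicts, best first, with "confidence" (0 to 1); they miss things now and then, are a little off and sometimes report something else, mostly with a low value. They report only what shows in the picture. A call takes as long as a camera call. They do not tell look-alikes from the thing itself.
- vision.search_frame(name, camera): "at" ([row, column] in pixels, amid what is visible of it).
- vision.silhouettes(name, camera): "mask" (384x512 bool, what is visible of it) and "at" ([row, column] in pixels, amid what is visible of it).
- vision.pinpoint(name, camera): "at" ([row, column] in pixels: a listed point, or the origin of a listed thing).
The state is a dict: "time_s": time; "qpos": joint angles; "joint_vel": joint speeds; "tau": joint torques, N m; "ee_pos": TCP position; "eef_rot": TCP orientation; "force": force on the tool from outside, world axes, zero at the start; "moment": the same for the moment, N m; "grip_width": finger opening in m.
Only numpy, scipy, OpenCV 4.12 (cv2) and the standard library are available. Lean on these libraries where they do the work, as an engineer would, in place of code of your own. Each camera call takes 0.05 s, during which the arm holds its last target.

## Task

Tip the black hinged lid of the orange box right back, lift the slide rack out of the white drip tray by its blue handle, and lower it gently into the box, keeping it level and never touching the glass slides. Let go of it and tip the lid fully shut over it. Leave everything else on the bench where it is.

Things in the scene. Friction and masses are not known exactly. Their poses are not given: they have to be found in the camera images.
- rack: Grey slide rack, a loose carrier of five glass slides, about 0.22 kg (0.17 to 0.29). Footprint 84 mm (its x) by 60 mm (its y), 71 mm high over all. Origin: centre of its underside, z up. End walls 35 mm high at x = +-40 mm; over them a steel bail (6 mm wire) carries the handle. It starts standing in the drip tray, and fits the box either way round.
- handle: The rack's blue grip bar, fixed to the rack: 66 mm long along the rack's x, 10 mm wide (y) and 10 mm high. Origin at its centre, 66 mm above the rack's underside, axes as the rack's. Below it is open space down to the slides. It can be pinched across its 10 mm width from straight above.
- slides: The five upright glass slides in the rack (fixed to it), 75 x 26 mm each with pink smears and white ends, spread over 46 mm of the rack's y; their tops are 32 mm above the rack's underside, 29 mm below the underside of the handle. Fragile: the fingers must not press on them. Origin as the rack's.
- tray: White drip tray, fixed, 140 x 140 mm outside, 15 mm high, wall and floor 5 mm. Origin: centre of its underside. It is to the left or to the right of the middle of the bench, the box on the other side.
- box: Orange open-topped box, fixed, with a black hinged lid. Outside 112 mm (its x) by 100 mm (its y) by 85 mm high, walls and floor 5 mm. Origin: centre of its underside, z up. The lid's hinge runs along its +x rim; +x points roughly to the robot's left (world +y), within 0.4 rad. It stands left or right of the middle of the bench, the tray on the other side.
- box_in (a point): Centre of the box's inner floor, 5 mm above its underside. Inside it is 102 mm (x) by 90 mm (y) and 80 mm deep; the rack's 84 mm side goes along the box's x, and its handle then stays 9 mm below the rim. A gripper opened wide in there would jam against the walls: an opening of about 40 mm frees the handle.
- lid (a joint): Angle of the black lid in rad: 0 = shut, 1.57 = upright, stop at 1.95 (leaning back past upright). It starts half open, between 0.7 and 1.0. The hinge is stiff (0.10 N m): the lid stays at whatever angle it is left, and about 1 to 2 N at its edge moves it. The lid is a plate 112 x 100 x 6 mm.
- lid_hinge (a point): Middle of the hinge axis, 56 mm from the box's origin along the box's +x, 85.5 mm above the bench; it lies in the plane of the lid's underside.
- lid_tab (a point): Tip of the tab in the middle of the lid's free edge (50 mm wide, 6 mm thick, sticking out 15 mm past the plate), 127 mm from the hinge axis: 168 to 193 mm above the bench at the start, 213 mm with the lid upright. With the lid shut it overhangs the box wall on its -x side.
- bottle0: Small amber bottle, white cap, blue label, 44 mm across, 95 mm high, loose; leave alone. Origin: centre of its underside.
- bottle1: Small amber bottle with paper label, 44 mm across, 95 mm high, loose; leave alone.
- bottle2: Small amber bottle with paper label, 44 mm across, 95 mm high, loose; leave alone.
- spray: Dark green spray bottle with black head, 68 mm across, 198 mm high, loose; leave alone.
- jar: White jar with blue label, 72 mm across, 85 mm high, loose; leave alone.
- slidebox: Orange-and-white carton of slides, 85 x 60 x 36 mm, loose, near the robot; leave alone.
- spatula: Thin steel lab spatula 150 mm long and 6 mm thick, lying loose on the paper between tray and box; leave alone.
Not all that is in view belongs to the job. There is more than one size of the rack; the one meant has the size given above.

How it is judged:
By the outcome, as a careful person would: the job done as asked, in the order asked, and still so for the second after the job is handed in, with the robot touching nothing.
It also fails if it takes over 70 s, if anything falls off the work surface, if the arm or the gripper's body presses on something with over 40 N, if the wrist force passes 120 N, or if a joint passes its speed limit or range.

## Working session

There is one attempt and no reset: what is moved stays moved. The work goes in short steps, Python scripts to look and compute and a tool call to move; the robot and the scene stay as the last step left them, time stands still between calls to the robot, and variables do not carry over. Pictures are saved under pics/ and viewed, and the job is handed in when it is done.

Besides the shell and the picture viewer there is one more tool, called after "Call:" as name(argument=value, ...), one argument or row to a line, values as JSON. arm_command: Moves the arm, as the interface text tells. Its arguments: {"type":"object","properties":{"plan":{"type":"array"},"newtons":{"type":"number"}},"required":["plan"]}

```bash
mkdir -p pics; ls
cat > h.py <<'E'
import numpy as np, cv2
from station import sensors, vision, job
def P(n):
    p=vision.camera_params(n); return np.array(p["intrinsics"],float),np.array(p["rvec"],float),np.array(p["tvec"],float)
def ray(n,at):
    K,r,t=P(n); R,_=cv2.Rodrigues(r); d=np.linalg.inv(K)@np.array([at[1],at[0],1.]); 
    return (-R.T@t.reshape(3)), R.T@d
def onz(n,at,z):
    o,d=ray(n,at); return o+d*(z-o[2])/d[2]
def proj(n,X):
    K,r,t=P(n); q,_=cv2.projectPoints(np.atleast_2d(np.array(X,float)),r,t,K,None); return q.reshape(-1,2)[:,::-1]
def tri(a,b,na="side",nb="top"):
    o1,d1=ray(na,a);o2,d2=ray(nb,b); A=np.stack([d1,-d2],1); s=np.linalg.lstsq(A,o2-o1,rcond=None)[0]
    p,q=o1+s[0]*d1,o2+s[1]*d2; return (p+q)/2,np.linalg.norm(p-q)
E
python3 - <<'E'
from h import *
np.set_printoptions(precision=4,suppress=True)
for n in ["side","top"]:
    im=vision.camera(n); cv2.imwrite(f"pics/{n}0.png",cv2.resize(im,(800,600)))
    np.save(f"pics/{n}0.npy",im)
    o,d=ray(n,[192,256]); print(n,o,d)
    for k in ["rack","handle","tray","box","lid","slides","spatula"]:
        print(k,[(np.round(x["at"],1),round(x["confidence"],2)) for x in vision.search_frame(k,n)])
    for k in ["rack","handle","tray","box","box_in","lid_hinge","lid_tab"]:
        print("pin",k,[(np.round(x["at"],1),round(x["confidence"],2)) for x in vision.pinpoint(k,n)])
o=sensors.get_obs();print(o)
E
```

```text
pics
side [ 0.4648 -0.6604  0.5456] [ 0.1454  0.8177 -0.557 ]
rack [(array([269.5, 260.9]), 0.83), (array([349.6, 258.4]), 0.76), (array([229. , 263.3]), 0.71)]
handle [(array([250.9, 264.5]), 0.68), (array([330.7, 257.5]), 0.56)]
tray [(array([286.6, 251.6]), 0.56)]
box [(array([250.1, 260.8]), 0.69), (array([167.3, 233.1]), 0.56)]
lid [(array([142.1, 228.8]), 0.92)]
slides [(array([350.8, 261.9]), 0.97), (array([267.3, 256. ]), 0.91)]
spatula []
pin rack [(array([353.7, 258.6]), 0.64), (array([156.3, 274.1]), 0.59), (array([275.9, 258.8]), 0.57)]
pin handle [(array([249.4, 261.2]), 0.56), (array([326.4, 260.1]), 0.53)]
pin tray [(array([278.7, 258.8]), 0.75)]
pin box [(array([185.5, 232.9]), 0.82)]
pin box_in []
pin lid_hinge [(array([160.7, 208.9]), 0.89), (array([227.7, 261.3]), 0.49)]
pin lid_tab [(array([124.4, 246. ]), 0.8), (array([337.5, 360.9]), 0.51), (array([234.8, 182.1]), 0.44)]
top [ 0.4574 -0.0057  0.8935] [ 0.1226  0.0123 -0.9928]
rack [(array([204. , 380.7]), 0.93), (array([189.3, 320.8]), 0.76)]
handle [(array([189.8, 318. ]), 0.59), (array([200.2, 387.1]), 0.48), 
[... 454 characters left out ...]
01. , 186.1]), 0.93), (array([219.2, 184.7]), 0.6)]
pin box_in [(array([195. , 187.6]), 0.74), (array([216.2, 185.8]), 0.27)]
pin lid_hinge [(array([217.8, 181.7]), 0.95)]
pin lid_tab [(array([193.7, 319.1]), 0.52), (array([218.2, 187.8]), 0.28)]
{'time_s': 1.5, 'qpos': array([ 1.1034,  0.3   ,  1.521 , -0.    ,  1.3207, -0.0666]), 'joint_vel': array([ 0.0009,  0.0003,  0.0011, -0.0002,  0.0006, -0.0017]), 'tau': array([ -0.0014, -53.1658, -35.2915,   0.0708,   0.0214,  -0.    ]), 'ee_pos': array([0.2146, 0.5064, 0.4046]), 'eef_rot': array([-3.1416,  0.    ,  2.7408]), 'force': array([-0.1702,  0.2708,  0.0488]), 'moment': array([ 0.009 ,  0.0014, -0.0006]), 'grip_width': 0.0938865629608159}
```

View pics/side0.png

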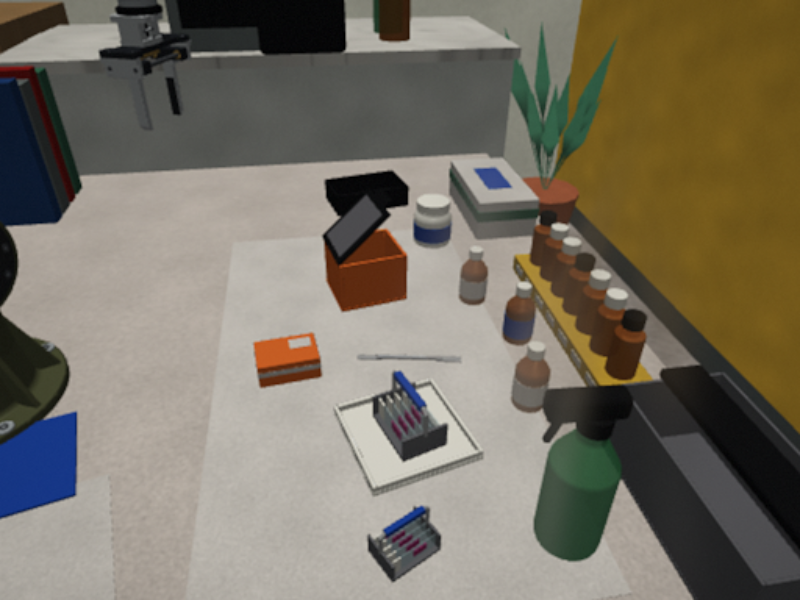

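View pics/top0.png

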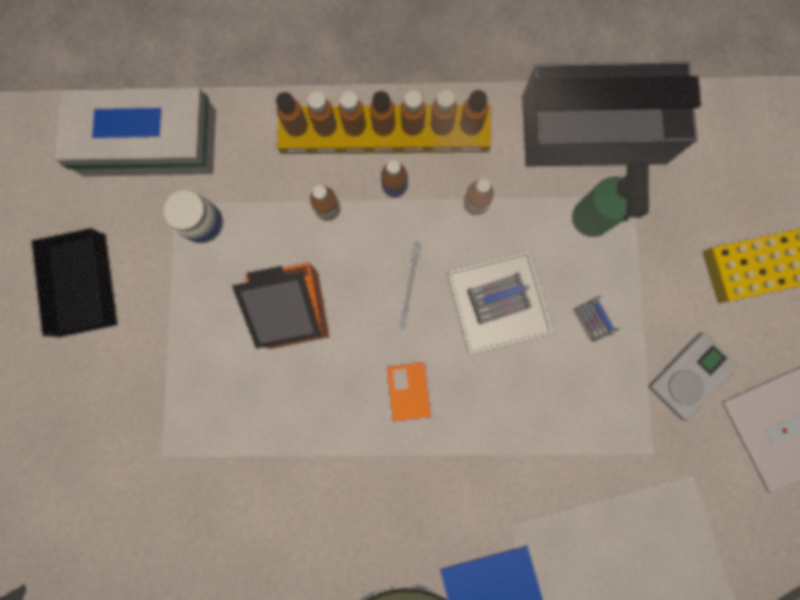

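Run:
```python
from h import *
a=np.load("pics/side0.npy");b=np.load("pics/top0.npy")
c1=cv2.resize(a[110:200,190:280],(540,540),interpolation=cv2.INTER_CUBIC)
c2=cv2.resize(b[155:235,135:225],(608,540),interpolation=cv2.INTER_CUBIC)[:, :260*2]
cv2.imwrite("pics/c1.png",c1);cv2.imwrite("pics/c2.png",c2)
c1=cv2.resize(a[225:375,205:315],(440,600),interpolation=cv2.INTER_CUBIC)
cv2.imwrite("pics/c3.png",c1)
c2=cv2.resize(b[155:235,280:400],(800,533),interpolation=cv2.INTER_CUBIC);cv2.imwrite("pics/c4.png",c2)
```

```text
(no output)
```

View pics/c1.png

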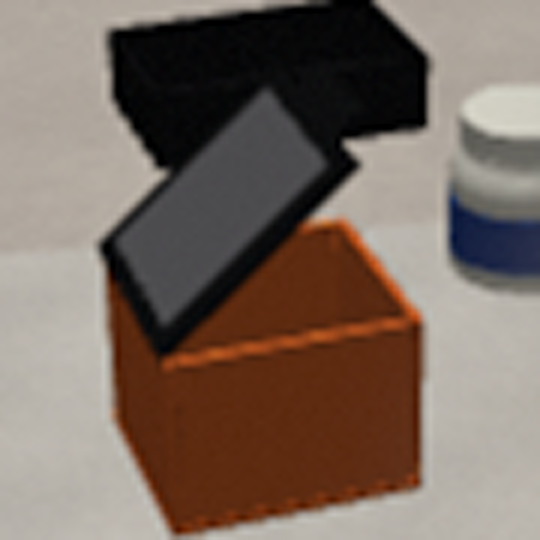

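View pics/c2.png

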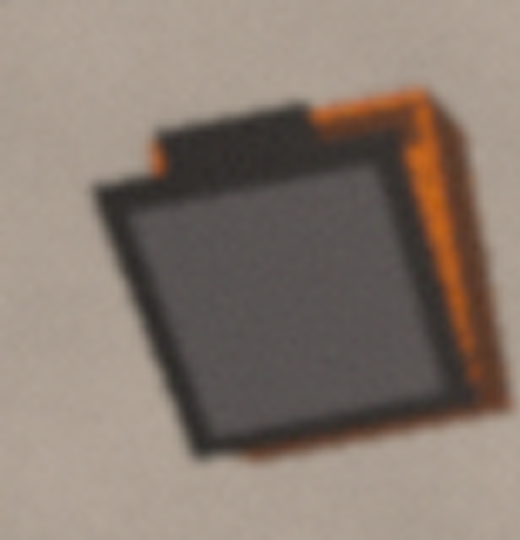

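View pics/c3.png

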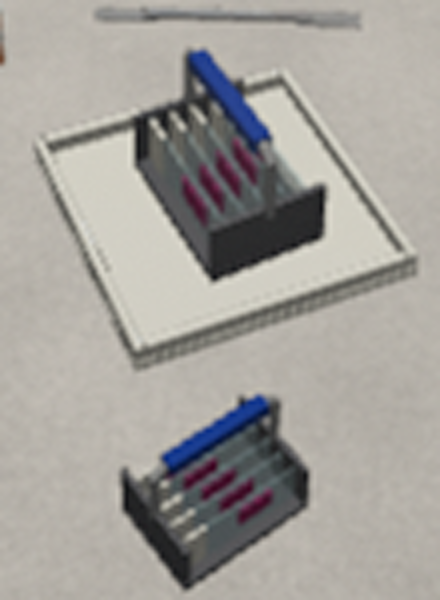

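View pics/c4.png

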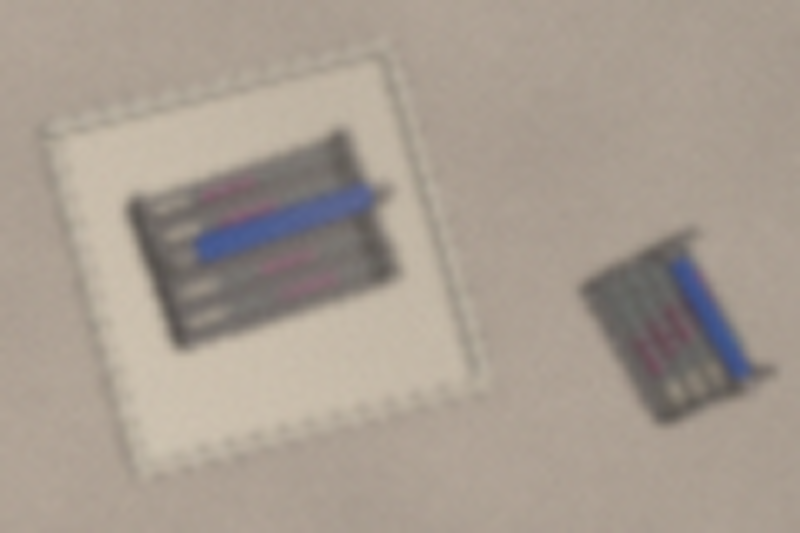

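Run:
```python
from h import *
np.set_printoptions(precision=4,suppress=True)
f=lambda u,v:(110+v/6,190+u/6)
q=[onz("side",f(*p),z) for p,z in [((165,360),.085),((420,320),.085),((345,222),.085),((178,532),0),((420,487),0)]]
q=np.array(q);print(q); d=np.diff(q[:3],axis=0); print(np.linalg.norm(d,axis=1),np.arctan2(d[:,1],d[:,0])); d=q[4]-q[3];print(np.linalg.norm(d),np.arctan2(d[1],d[0]))
s=608/90; g=lambda u,v:(155+v/6.75,135+u/s)
for p,z in [((430,92),.085),((465,140),0),((510,408),0),((470,400),.085)]: print("top",onz("top",g(*p),z))
# tab & hinge corner
for p in [(357,165),(268,85),(103,245),(165,352)]: print(ray("side",f(*p)))
print("lid pin",tri((160.7,208.9),(217.8,181.7)))
print("tabpin", onz("side",(124.4,246),.18), "tab top centre",[onz("top",g(230,118),z) for z in (.168,.18,.193)])
print("handle",tri((249.4,261.2),(188.1,320.1)), onz("side",(249.4,261.2),.071), onz("top",(188.1,320.1),.071))
t=lambda u,v:(155+v*80/533,280+u*.15)
for z in (.069,.0715,.076): print([onz("top",t(*p),z)[:2] for p in [(203,245),(370,197)]])
e=lambda u,v:(225+v/4,205+u/4)
for z in (.071,.076): print([onz("side",e(*p),z)[:2] for p in [(198,60),(264,138)]])
# rack top wall corners in top, z=.04
c=np.array([onz("top",t(*p),.04)[:2] for p in [(133,203),(345,132),(395,272),(182,345)]]);print(c,c.mean(0),np.linalg.norm(np.diff(c,axis=0),axis=1))
print("tray",[onz("top",t(*p),.015)[:2] for p in [(45,130),(398,45),(490,390),(140,475)]])
for n in ["spatula"]: print([onz("top",(r*.64,c_*.64),0) for r,c_ in[(243,417),(327,403)]])
```

```text
[[0.5099 0.1239 0.085 ]
 [0.6165 0.1397 0.085 ]
 [0.5994 0.2319 0.085 ]
 [0.5113 0.1253 0.    ]
 [0.6182 0.1427 0.    ]]
[0.1078 0.0938] [0.1465 1.7548]
0.1082991529731542 0.16121723822789913
top [0.6143 0.1397 0.085 ]
top [0.6118 0.1411 0.    ]
top [0.5083 0.1225 0.    ]
top [0.5063 0.1241 0.085 ]
(array([ 0.4648, -0.6604,  0.5456]), array([ 0.1412,  0.8997, -0.4368]))
(array([ 0.4648, -0.6604,  0.5456]), array([ 0.1055,  0.9255, -0.4075]))
(array([ 0.4648, -0.6604,  0.5456]), array([ 0.0272,  0.8987, -0.4666]))
(array([ 0.4648, -0.6604,  0.5456]), array([ 0.0501,  0.8683, -0.5058]))
lid pin (array([0.4957, 0.1779, 0.0825]), np.float64(0.005883899017135175))
tabpin [0.5859 0.1645 0.18  ] tab top centre [array([0.5906, 0.1879, 0.168 ]), array([0.5884, 0.1847, 0.18  ]), array([0.586 , 0.1812, 0.193 ])]
handle (array([ 0.5671, -0.1481,  0.0672]), np.float64(0.0007240200776823913)) [ 0.5659 -0.1523  0.071 ] [ 0.5669 -0.1475  0.071 ]
[array([ 0.5586, -0.1247]), array([ 0.5753, -0.1846])]
[array([ 0.5583, -0.1244]), array([ 0.5749, -0.184 ])]
[array([ 0.5578, -0.1237]), array([ 0.5743, -0.1831])]
[array([ 0.5581, -0.1245]), array([ 0.5784, -0.181 ])]
[array([ 0.5571, -0.1302]), array([ 0.5772, -0.186 ])]
[[ 0.5781 -0.1036]
 [ 0.6039 -0.1827]
 [ 0.5515 -0.1989]
 [ 0.5253 -0.1201]] [ 0.5647 -0.1513] [0.0832 0.0548 0.083 ]
tray [array([ 0.6102, -0.0737]), array([ 0.6418, -0.2094]), array([ 0.5095, -0.238 ]), array([ 0.4787, -0.1064])]
[array([ 0.6638, -0.0239,  0.    ]), array([0.5231, 0.0008, 0.    ])]
```

The images show:
- **Racks:** there are two candidates. One is the rack in the tray (side px [268,260], top [190,318]), about 83 mm long. The other is a smaller loose rack (side [350,258], top [203,382]) about 50–60 mm long, which is a decoy. I choose the one in the tray; the close crops confirm it has five slides and the right size.
- **Lid:** its hinge is on the edge nearest the robot (world −x), not to the robot's left as the text says. I'll follow the images.

First I move beyond the tab with the fingers closed.

Call:
arm_command(
  plan=[1, 0.3, -0.24, 0, 0.08, 1, 0.6, -0.48, 0, 0.16, 1, 0.995, -0.79, 0, 0.266, 1, 0.995, -0.79, 0, 0.266, 1, 0.995, -0.79, 0, 0.266, 1, 0.995, -0.79, 0, 0.266, 1, 0.995, -0.79, 0, 0.266, 1, 0.995, -0.79, 0, 0.266, 1, 0.995, -0.79, 0, 0.266, 1, 0.995, -0.79, 0, 0.266, 1, 0.995, -0.79, 0, 0.266, 1, 0.995, -0.79, 0, 0.266, 1, 0.995, -0.79, 0, 0.266, 1, 0.995, -0.79, 0, 0.266, 1, 0.995, -0.79, 0, 0.266, 1, 0.995, -0.79, 0, 0.266],
  newtons=20,
)

```text
time_s: 3.1
ee_pos: [0.6121, 0.1911, 0.405]
eef_rot: [3.142, 0.0, -2.984]
force: [-0.5, -0.2, 0.5]
grip_width: 0.0005
```

```bash
cat > snap.py <<'E'
import sys
from h import *
t=sys.argv[1]
a=vision.camera("side");np.save(f"pics/side{t}.npy",a);b=vision.camera("top");np.save(f"pics/top{t}.npy",b)
def crop(im,c):
    r0,r1,c0,c1=c; k=min(390/(c1-c0),560/(r1-r0)); return cv2.resize(im[r0:r1,c0:c1],None,fx=k,fy=k,interpolation=cv2.INTER_CUBIC),k
A,ka=crop(a,[int(x) for x in sys.argv[2].split(",")]);B,kb=crop(b,[int(x) for x in sys.argv[3].split(",")])
h=max(A.shape[0],B.shape[0]);o=np.zeros((h,A.shape[1]+B.shape[1]+4,3),np.uint8);o[:A.shape[0],:A.shape[1]]=A;o[:B.shape[0],A.shape[1]+4:]=B
cv2.imwrite(f"pics/s{t}.png",o);print(ka,kb,A.shape[1]+4)
E
python3 snap.py 1 70,210,180,300 140,240,130,230
python3 -c "
from h import *
print(proj('side',[[.612,.191,.206]]),proj('top',[[.612,.191,.206]]))"
```

```text
3.25 3.9 394
[[109.21847028 255.00472562]] [[158.77096375 162.95061532]]
```

View pics/s1.png

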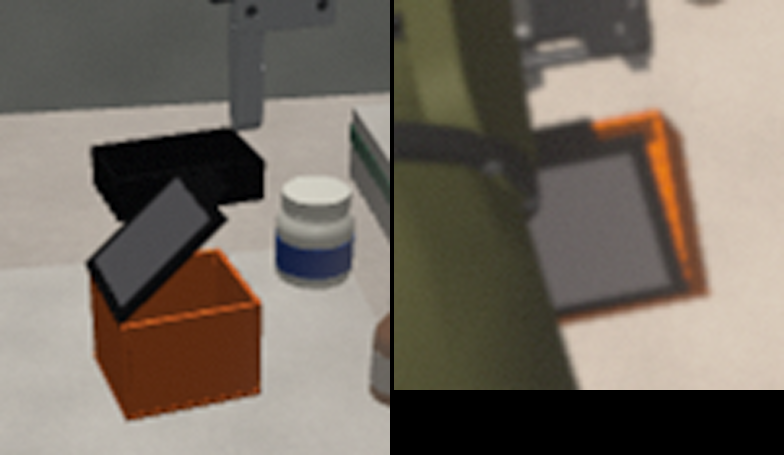

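Call:
arm_command(
  plan=[1, 0.03, 0, -0.06, 0, 1, 0.03, 0, -0.125, 0, 1, 0, 0, -0.125, 0, 1, -0.03, -0.005, -0.125, 0, 1, -0.06, -0.01, -0.125, 0, 1, -0.09, -0.014, -0.125, 0, 1, -0.12, -0.018, -0.125, 0, 1, -0.15, -0.023, -0.125, 0, 1, -0.18, -0.028, -0.125, 0, 1, -0.21, -0.033, -0.125, 0, 1, -0.24, -0.037, -0.125, 0, 1, -0.265, -0.041, -0.125, 0, 1, -0.265, -0.041, -0.125, 0],
)

```text
time_s: 4.5
ee_pos: [0.5058, 0.174, 0.355]
eef_rot: [3.142, 0.0, -2.985]
force: [-0.7, 0.7, -0.3]
grip_width: 0.0006
```

```bash
python3 snap.py 2 70,210,180,300 140,240,130,230
```

```text
3.25 3.9 394
```

View pics/s2.png

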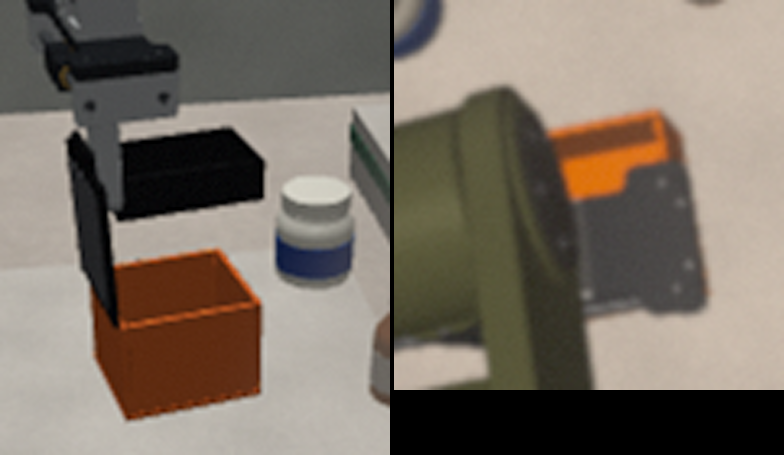

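The lid is just past upright, so I push it further back.

Call:
arm_command(
  plan=[1, -0.02, -0.003, 0, 0, 1, -0.03, -0.005, 0, 0, 1, -0.04, -0.006, 0, 0, 1, -0.05, -0.008, 0, 0, 1, -0.055, -0.008, 0, 0, 1, -0.055, -0.008, 0, 0],
)

```text
time_s: 5.2
ee_pos: [0.4844, 0.1708, 0.3547]
eef_rot: [-3.142, -0.0, -2.985]
force: [0.0, -0.5, -0.2]
grip_width: 0.0004
```

```bash
python3 snap.py 3 70,210,180,300 140,240,130,230
```

```text
3.25 3.9 394
```

View pics/s3.png

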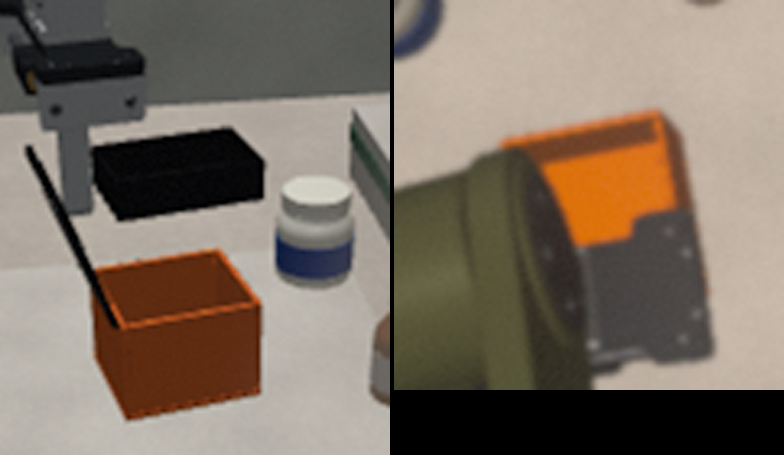

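Call:
arm_command(
  plan=[1, -0.01, -0.0015, 0, 0, 1, -0.018, -0.003, 0, 0, 1, -0.018, -0.003, 0, 0],
)

```text
time_s: 5.6
ee_pos: [0.4778, 0.1697, 0.3553]
eef_rot: [3.141, 0.005, -2.985]
force: [12.8, 2.1, -3.5]
grip_width: 0.0003
```

Call:
arm_command(
  plan=[1, 0.06, 0, 0, 0, 1, 0.12, 0, 0.1, 0, 1, 0.2, -0.1, 0.125, -0.05, 0, 0.224, -0.22, 0.125, -0.12, 0, 0.224, -0.34, 0.125, -0.19, 0, 0.224, -0.46, 0.125, -0.26, 0, 0.224, -0.58, 0.125, -0.33, 0, 0.224, -0.7, 0.125, -0.4, 0, 0.224, -0.805, 0.125, -0.47, 0, 0.224, -0.805, 0.125, -0.54, 0, 0.224, -0.805, 0.125, -0.61, 0, 0.224, -0.805, 0.125, -0.678, 0, 0.224, -0.805, 0.125, -0.678, 0, 0.224, -0.805, 0.125, -0.678],
)

```text
time_s: 7.0
ee_pos: [0.5669, -0.1523, 0.4046]
eef_rot: [-3.141, -0.0, 1.882]
force: [-0.1, 0.1, -0.4]
grip_width: 0.0468
```

```bash
python3 snap.py 4 110,300,190,340 120,250,130,400
python3 - <<'E'
from h import *
for k in ["handle","rack"]:
  print(k,[(np.round(x["at"],1),round(x["confidence"],2)) for x in vision.pinpoint(k,"side")])
for k in ["box","lid_hinge","box_in"]:
  print(k,[(np.round(x["at"],1),round(x["confidence"],2)) for x in vision.pinpoint(k,"top")],[(np.round(x["at"],1),round(x["confidence"],2)) for x in vision.pinpoint(k,"side")])
E
```

```text
2.6 1.4444444444444444 394
handle [(array([247.7, 262.7]), 0.45), (array([332.9, 261.2]), 0.44)]
rack [(array([353.4, 257.1]), 0.97), (array([273.7, 258.7]), 0.67)]
box [(array([200.2, 184.5]), 0.64), (array([119.9, 252.4]), 0.54)] [(array([185.6, 233.2]), 0.56)]
lid_hinge [(array([214.6, 185.1]), 0.73)] [(array([116.2, 189.2]), 0.42)]
box_in [(array([197.8, 187.5]), 0.69)] []
```

View pics/s4.png

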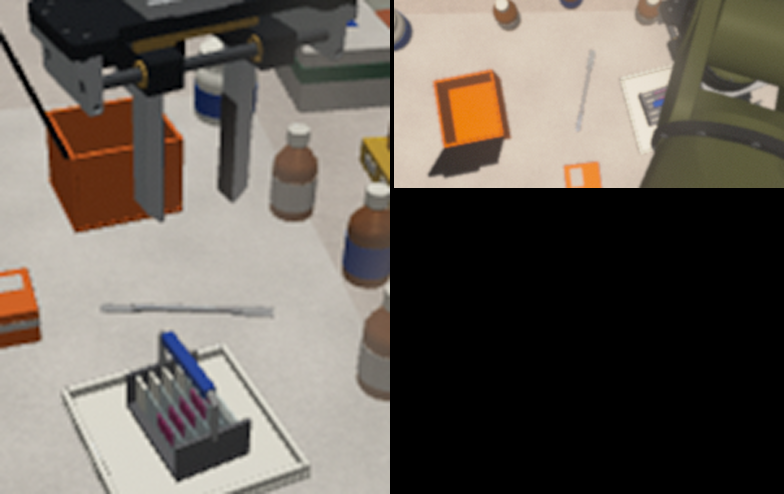

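```bash
cat > fit.py <<'E'
from h import *
from scipy.optimize import minimize
np.set_printoptions(precision=4,suppress=True)
UP=4
def hullmask(n,pts,roi):
    r0,r1,c0,c1=roi; q=proj(n,pts); p=np.stack([(q[:,1]+.5-c0)*UP-.5,(q[:,0]+.5-r0)*UP-.5],1)
    m=np.zeros(((r1-r0)*UP,(c1-c0)*UP),np.uint8); cv2.fillConvexPoly(m,np.round(cv2.convexHull(p.astype(np.float32))*16).astype(np.int32),255,shift=4)
    return cv2.resize(m,(c1-c0,r1-r0),interpolation=cv2.INTER_AREA)/255.
def boxpts(c,yaw,L,W,z0,z1):
    a=np.array([np.cos(yaw),np.sin(yaw)]);b=np.array([-a[1],a[0]])
    return [list(np.array(c)+sx*L/2*a+sy*W/2*b)+[z] for sx in(-1,1) for sy in(-1,1) for z in(z0,z1)]
E
python3 - <<'E'
from fit import *
a=np.load("pics/side0.npy").astype(int);b=np.load("pics/top0.npy").astype(int)
def soft(im,roi):
    r0,r1,c0,c1=roi;x=im[r0:r1,c0:c1]; d=(x[...,0]-x[...,2]).astype(float); return np.clip((d-0)/60,0,1),d
R={"side":(228,270,240,285),"top":(175,205,300,345)}
obs={}
for n,im in(("side",a),("top",b)):
    s,d=soft(im,R[n]); mx=np.percentile(d,99); m=np.clip((d)/ (mx*.9),0,1); m[d<.25*mx]=0; obs[n]=m; print(n,mx,m.sum())
def cost(p,ns=("side","top"),z=.066+.005):
    return sum(((hullmask(n,boxpts(p[:2],p[2],.066,.010,z-.005,z+.005),R[n])-obs[n])**2).sum() for n in ns)
for ns in (("side","top"),("side",),("top",)):
    best=min((minimize(cost,[.567+dx,-.1525,-1.26+dy],args=(ns,),method="Nelder-Mead",options=dict(initial_simplex=[[.567+dx,-.1525,-1.26+dy],[.572,-.1525,-1.26],[.567,-.147,-1.26],[.567,-.1525,-1.15]])) for dx in(0,-.003) for dy in(0,-.08)),key=lambda r:r.fun)
    print(ns,best.x,best.fun)
# box in top4
from fit import *
b4=np.load("pics/top4.npy").astype(int)
R["top"]=(160,240,145,215)
r0,r1,c0,c1=R["top"];x=b4[r0:r1,c0:c1]; d=(x[...,2]-x[...,0]).astype(float); print(np.percentile(d,[50,80,95]))
m=(d>45).astype(float); obsb=m
cv2.imwrite("pics/bm.png",cv2.resize((m*255).astype(np.uint8),None,fx=5,fy=5,interpolation=0))
E
```

```text
side 106.0 135.04402515723268
top 66.50999999999999 91.0481631834812
('side', 'top') [ 0.5667 -0.1513 -1.3014] 84.52269883349783
('side',) [ 0.5659 -0.1486 -1.3244] 58.90350199824712
('top',) [ 0.567  -0.1513 -1.2568] 19.49840893349769
[ 32. 190. 215.]
```

View pics/bm.png

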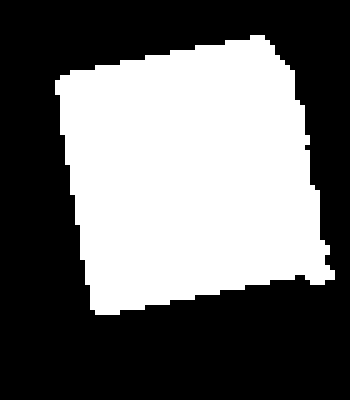

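Run:
```python
from fit import *
R={"top":(160,240,145,215),"side":(140,210,195,275)}
ims={"top":np.load("pics/top4.npy").astype(int),"side":np.load("pics/side3.npy").astype(int)}
obs={}
for n in R:
    r0,r1,c0,c1=R[n];x=ims[n][r0:r1,c0:c1];d=(x[...,2]-x[...,0]).astype(float);obs[n]=(d>45).astype(float);print(n,obs[n].sum())
cv2.imwrite("pics/bm2.png",cv2.resize((obs["side"]*255).astype(np.uint8),None,fx=5,fy=5,interpolation=0))
def cost(p,ns=("side","top")):
    P8=boxpts(p[:2],p[2],.112,.100,0,.085); s=0
    for n in ns:
        pts=P8 if n=="side" else [q for i,q in enumerate(P8) if not(i in(2,6))]
        s+=((hullmask(n,pts,R[n])-obs[n])**2).sum()
    return s
for ns in (("side","top"),("side",),("top",)):
    b=min((minimize(cost,[x,y,.155],args=(ns,),method="Nelder-Mead",options=dict(initial_simplex=[[x,y,.155],[x+.005,y,.155],[x,y+.005,.155],[x,y,.25]])) for x in(.552,.556) for y in (.176,.181)),key=lambda r:r.fun)
    print(ns,b.x,b.fun)
for k,at in (("top",(200.2,184.5)),("side",(185.6,233.2))): print(onz(k,at,0))
print(onz("top",(197.8,187.5),.005))
```

```text
top 2338.0
side 2228.0
('side', 'top') [0.5543 0.1827 0.1786] 148.06588235294117
('side',) [0.5537 0.1836 0.1589] 73.2643137254902
('top',) [0.5548 0.1825 0.1975] 49.15678585159554
[0.5482 0.1904 0.    ]
[0.5525 0.1804 0.    ]
[0.5538 0.1817 0.005 ]
```

Call:
arm_command(
  plan=[0, 0, 0.0015, -0.1, 0, 0, 0, 0.0015, -0.2, 0, 0, 0, 0.0015, -0.25, 0, 0, 0, 0.0015, -0.25, 0],
)

```text
time_s: 7.9
ee_pos: [0.5666, -0.1517, 0.3018]
eef_rot: [-3.137, -0.003, 1.878]
force: [-0.4, -0.4, 1.1]
grip_width: 0.0473
```

```bash
python3 snap.py 5 190,310,200,310 150,230,270,400
```

```text
3.5454545454545454 3.0 394
```

View pics/s5.png

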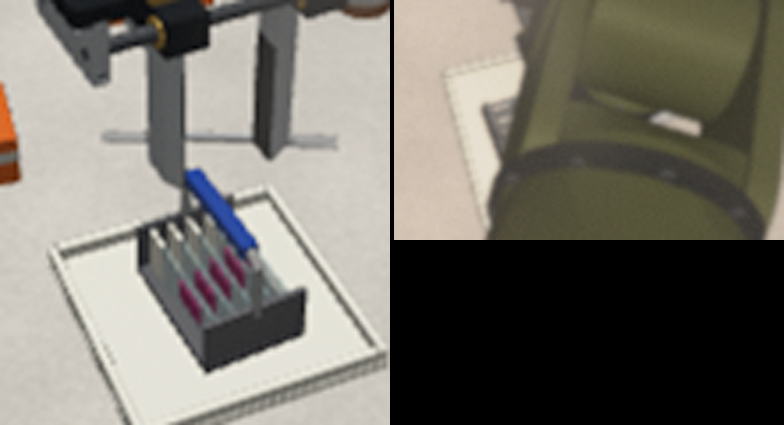

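Call:
arm_command(
  plan=[0, 0, 0, -0.06, 0, 0, 0, 0, -0.12, 0, 0, 0, 0, -0.12, 0, 1, 0, 0, -0.12, 0, 1, 0, 0, -0.12, 0, 1, 0, 0, -0.12, 0, 1, 0, 0, -0.12, 0, 1, 0, 0, -0.12, 0, 1, 0, 0, -0.12, 0],
  newtons=20,
)

```text
time_s: 8.9
ee_pos: [0.567, -0.1518, 0.2569]
eef_rot: [3.142, 0.0, 1.878]
force: [-0.4, 0.8, 2.5]
grip_width: 0.01
```

Call:
arm_command(
  plan=[1, 0, 0, 0.02, 0, 1, 0, 0, 0.06, 0, 1, 0, 0, 0.12, 0, 1, 0, 0, 0.2, 0, 1, 0, 0, 0.28, 0, 1, 0, 0, 0.36, 0, 1, 0, 0, 0.36, 0, 1, 0, 0, 0.36, 0],
)

```text
time_s: 9.7
ee_pos: [0.5668, -0.1517, 0.4007]
eef_rot: [3.141, 0.0, 1.878]
force: [-0.7, -0.1, -3.0]
grip_width: 0.0097
```

```bash
python3 snap.py 6 110,300,200,310 150,230,270,400
```

```text
2.9473684210526314 3.0 328
```

View pics/s6.png

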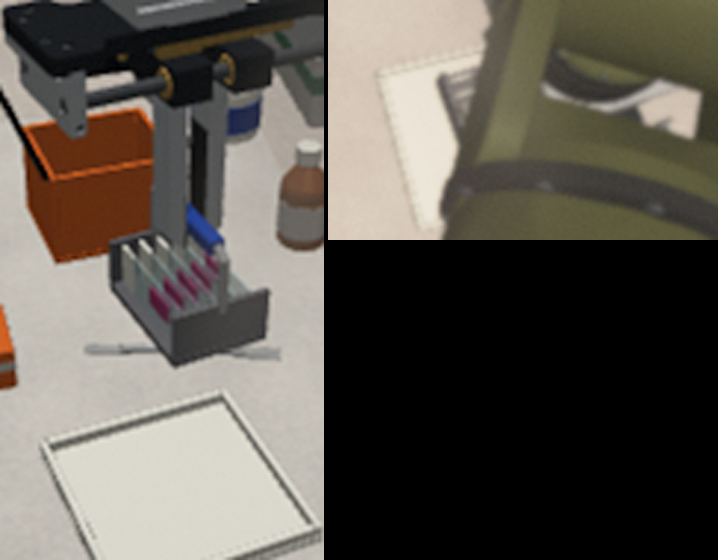

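Call:
arm_command(
  plan=[1, 0, 0.03, 0.02, 0.02, 1, 0, 0.09, 0.05, 0.06, 1, 0, 0.17, 0.05, 0.11, 1, -0.005, 0.25, 0.05, 0.17, 1, -0.01, 0.33, 0.05, 0.23, 1, -0.015, 0.41, 0.05, 0.29, 1, -0.02, 0.49, 0.05, 0.35, 1, -0.025, 0.57, 0.05, 0.41, 1, -0.03, 0.65, 0.05, 0.47, 1, -0.031, 0.72, 0.05, 0.53, 1, -0.031, 0.77, 0.05, 0.58, 1, -0.031, 0.81, 0.05, 0.63, 1, -0.031, 0.83, 0.05, 0.67, 1, -0.031, 0.834, 0.05, 0.687, 1, -0.031, 0.834, 0.05, 0.687, 1, -0.031, 0.834, 0.05, 0.687, 1, -0.031, 0.834, 0.05, 0.687],
)

```text
time_s: 11.5
ee_pos: [0.5545, 0.1818, 0.4206]
eef_rot: [-3.142, -0.0, -2.967]
force: [-0.6, -0.8, -2.6]
grip_width: 0.0097
```

```bash
python3 snap.py 7 70,210,180,300 140,240,130,230
```

```text
3.25 3.9 394
```

View pics/s7.png

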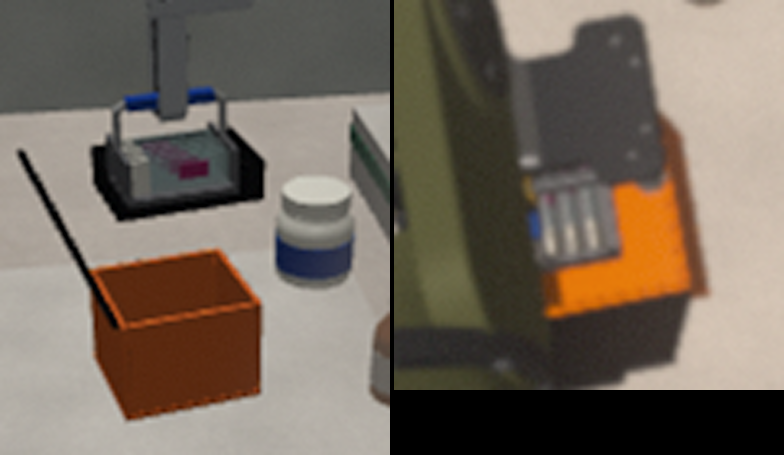

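Call:
arm_command(
  plan=[1, 0, 0, -0.04, 0, 1, 0, 0, -0.1, 0, 1, 0, 0, -0.15, 0, 1, 0, 0, -0.19, 0, 1, 0, 0, -0.19, 0, 1, 0, 0, -0.19, 0],
)

```text
time_s: 12.2
ee_pos: [0.5547, 0.1817, 0.3452]
eef_rot: [3.142, 0.0, -2.967]
force: [0.1, 0.2, -1.8]
grip_width: 0.0095
```

```bash
python3 snap.py 8 90,210,190,290 140,240,130,230
python3 - <<'E'
from fit import *
a=np.load("pics/side8.npy");
for L,W,z,c,col in((.112,.1,.085,(.5543,.182),(0,255,0)),(.084,.06,.094,(.5545,.1818),(255,255,0))):
  P=proj("side",boxpts(c,.175,L,W,z,z))
  if col[0]==0: A=cv2.resize(a,None,fx=6,fy=6,interpolation=cv2.INTER_CUBIC)
  p=np.array([[P[i][1],P[i][0]] for i in(0,2,6,4)]); cv2.polylines(A,[np.round((p+.5)*6).astype(int)],True,col,1)
cv2.imwrite("pics/ov8.png",A[600:1200,1140:1640])
E
```

```text
3.9 3.9 394
```

View pics/s8.png

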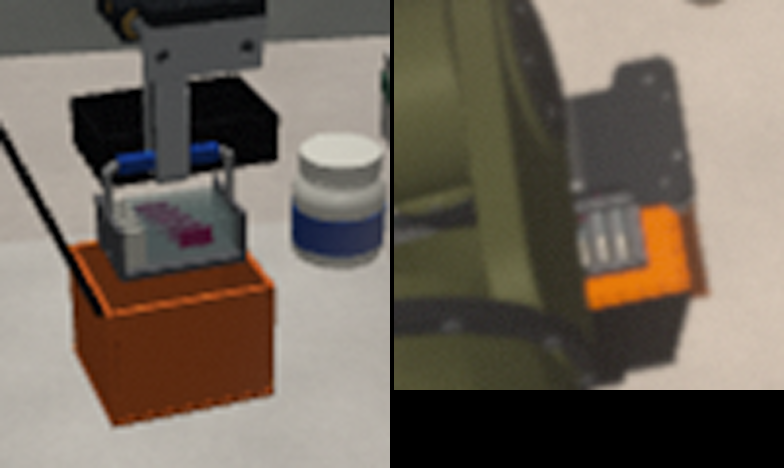

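View pics/ov8.png

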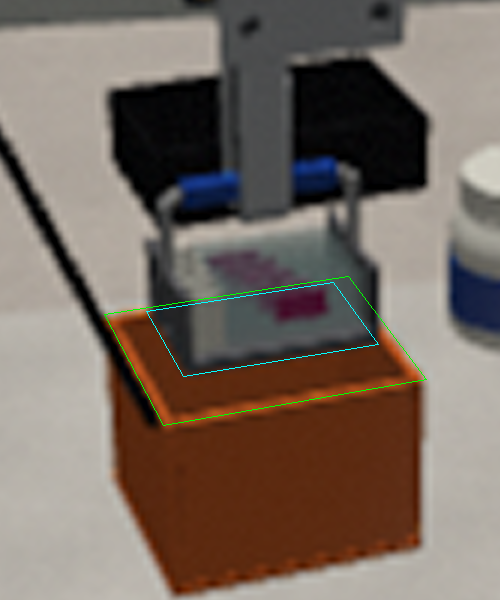

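Call:
arm_command(
  plan=[1, 0, -0.005, -0.02, 0, 1, 0, -0.005, -0.05, 0, 1, 0, -0.005, -0.08, 0, 1, 0, -0.005, -0.11, 0, 1, 0, -0.005, -0.14, 0, 1, 0, -0.005, -0.165, 0, 1, 0, -0.005, -0.185, 0, 1, 0, -0.005, -0.2, 0, 1, 0, -0.005, -0.205, 0, 1, 0, -0.005, -0.205, 0],
)

```text
time_s: 13.3
ee_pos: [0.5546, 0.1798, 0.2626]
eef_rot: [-3.142, -0.0, -2.966]
force: [0.1, 0.2, -1.5]
grip_width: 0.0095
```

```bash
python3 snap.py 9 90,210,190,290 140,240,130,230
```

```text
3.9 3.9 394
```

View pics/s9.png

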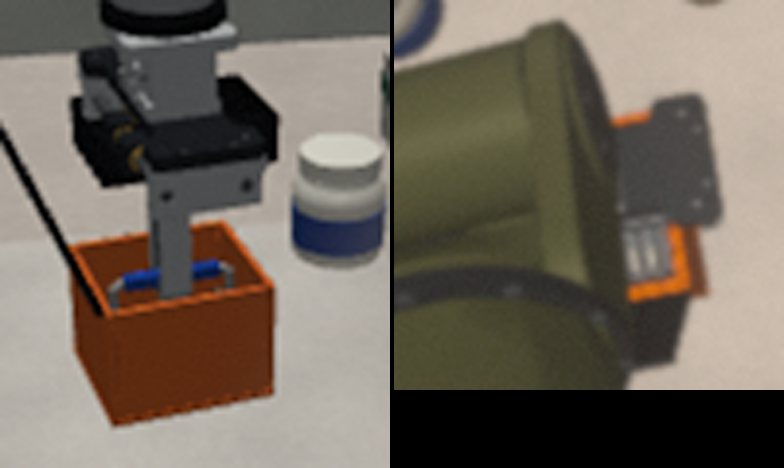

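Call:
arm_command(
  plan=[1, 0, 0, -0.004, 0, 1, 0, 0, -0.008, 0, 1, 0, 0, -0.011, 0, 1, 0, 0, -0.014, 0, 1, 0, 0, -0.014, 0],
)

```text
time_s: 13.9
ee_pos: [0.5546, 0.1798, 0.257]
eef_rot: [-3.142, 0.0, -2.966]
force: [0.2, -0.6, -1.1]
grip_width: 0.0099
```

Call:
arm_command(
  plan=[1, 0, 0, -0.002, 0, 1, 0, 0, -0.003, 0, 1, 0, 0, -0.003, 0],
)

```text
time_s: 14.2
ee_pos: [0.5547, 0.1796, 0.2569]
eef_rot: [-3.141, 0.001, -2.966]
force: [-5.2, -5.0, 9.2]
grip_width: 0.0098
```

Call:
arm_command(
  plan=[1, 0, 0, 0.002, 0, 0.2, 0, 0, 0.002, 0, 0.2, 0, 0, 0.002, 0, 0.2, 0, 0, 0.002, 0, 0.2, 0, 0, 0.002, 0],
)

```text
time_s: 14.7
ee_pos: [0.5546, 0.1799, 0.2566]
eef_rot: [3.142, 0.0, -2.966]
force: [-0.2, 0.0, 0.7]
grip_width: 0.0366
```

Call:
arm_command(
  plan=[0.2, 0, 0, 0.04, 0, 0.2, 0, 0, 0.1, 0, 0.2, 0, 0, 0.2, 0, 0.2, 0, 0, 0.3, 0, 0.2, 0, 0, 0.4, 0, 1, 0, 0, 0.49, 0, 1, -0.08, -0.013, 0.49, 0, 1, -0.18, -0.03, 0.49, 0, 1, -0.28, -0.046, 0.49, 0, 1, -0.385, -0.062, 0.49, 0, 1, -0.385, -0.062, 0.49, 0, 1, -0.385, -0.062, 0.49, 0],
)

```text
time_s: 15.9
ee_pos: [0.4003, 0.155, 0.4533]
eef_rot: [3.141, 0.002, -2.966]
force: [0.4, 0.2, 0.4]
grip_width: 0.0002
```

```bash
python3 snap.py 10 50,210,160,290 140,240,130,230
```

```text
3.0 3.9 394
```

View pics/s10.png

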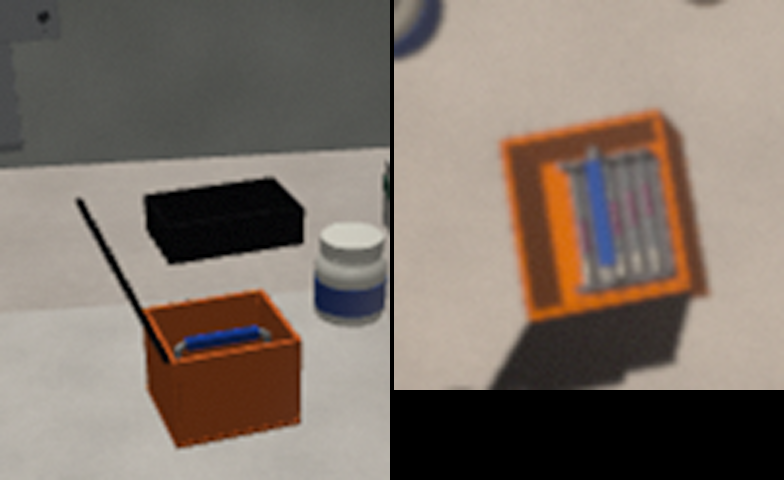

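Call:
arm_command(
  plan=[1, 0, 0, -0.1, 0, 1, 0, 0, -0.2, 0, 1, 0, 0, -0.233, 0, 1, 0.04, 0.007, -0.233, 0, 1, 0.08, 0.014, -0.233, 0, 1, 0.11, 0.019, -0.233, 0, 1, 0.14, 0.025, -0.233, 0, 1, 0.17, 0.03, -0.233, 0, 1, 0.2, 0.035, -0.233, 0, 1, 0.23, 0.041, -0.233, 0, 1, 0.26, 0.046, -0.233, 0, 1, 0.29, 0.051, -0.233, 0, 1, 0.32, 0.056, -0.233, 0, 1, 0.355, 0.063, -0.233, 0, 1, 0.355, 0.063, -0.233, 0],
)

```text
time_s: 17.5
ee_pos: [0.5442, 0.1803, 0.3582]
eef_rot: [-3.141, -0.001, -2.967]
force: [-0.1, 0.6, -0.6]
grip_width: 0.0006
```

```bash
python3 snap.py 11 50,210,160,290 140,240,130,230
```

```text
3.0 3.9 394
```

View pics/s11.png

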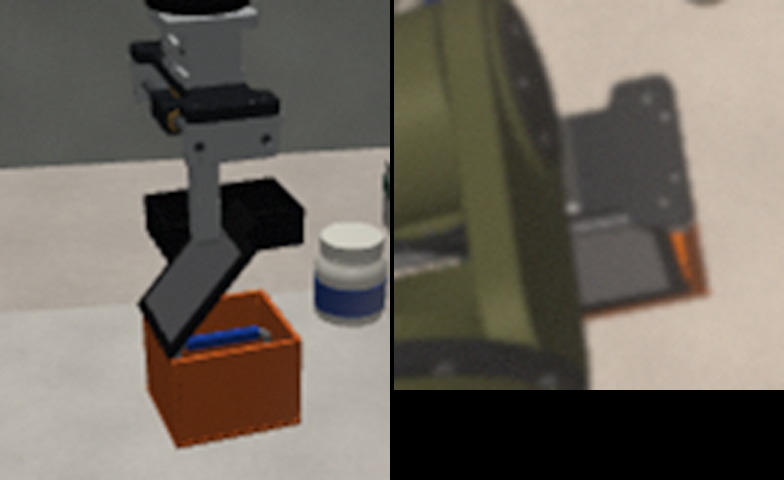

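Call:
arm_command(
  plan=[1, -0.02, 0, 0.06, 0, 1, 0, 0, 0.12, 0, 1, 0.05, 0.009, 0.13, 0, 1, 0.098, 0.017, 0.13, 0, 1, 0.098, 0.017, 0.1, 0, 1, 0.098, 0.017, 0.06, 0, 1, 0.098, 0.017, 0.02, 0, 1, 0.098, 0.017, -0.02, 0, 1, 0.098, 0.017, -0.06, 0, 1, 0.098, 0.017, -0.1, 0, 1, 0.098, 0.017, -0.13, 0, 1, 0.098, 0.017, -0.15, 0, 1, 0.098, 0.017, -0.16, 0, 1, 0.098, 0.017, -0.16, 0],
)

```text
time_s: 19.0
ee_pos: [0.5816, 0.187, 0.2951]
eef_rot: [-3.142, -0.001, -2.966]
force: [-0.3, 0.3, 0.2]
grip_width: 0.0002
```

```bash
python3 snap.py 12 50,210,160,290 140,240,130,230
```

```text
3.0 3.9 394
```

View pics/s12.png

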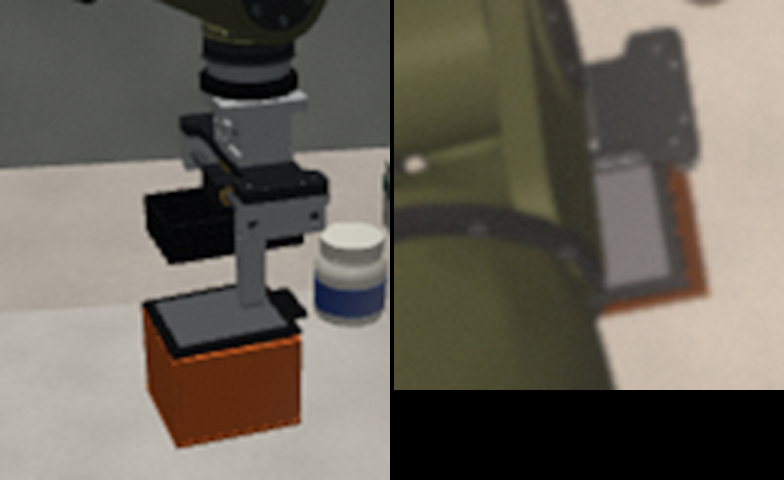

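Nearly shut. I press the last few millimetres slowly.

Call:
arm_command(
  plan=[1, 0, 0, -0.004, 0, 1, 0, 0, -0.007, 0, 1, 0, 0, -0.01, 0, 1, 0, 0, -0.012, 0, 1, 0, 0, -0.012, 0],
)

```text
time_s: 19.6
ee_pos: [0.5818, 0.187, 0.291]
eef_rot: [-3.142, 0.0, -2.966]
force: [-0.4, 0.5, 3.7]
grip_width: 0.0002
```

Call:
arm_command(
  plan=[1, 0, 0, -0.002, 0, 1, 0, 0, -0.003, 0, 1, 0, 0, -0.003, 0],
)

```text
time_s: 19.9
ee_pos: [0.5818, 0.187, 0.2908]
eef_rot: [3.142, 0.001, -2.966]
force: [-5.2, -1.0, 13.4]
grip_width: 0.0004
```

It meets a firm stop with the tips at 0.092 m, which is the height of the shut lid's top. Now I retreat and check.

Call:
arm_command(
  plan=[1, 0, 0, 0.05, 0, 1, 0, 0, 0.15, 0, 1, 0, 0, 0.27, 0, 1, -0.1, 0.08, 0.3, 0, 1, -0.2, 0.16, 0.3, 0, 1, -0.3, 0.25, 0.3, 0, 1, -0.4, 0.35, 0.3, 0, 1, -0.5, 0.45, 0.3, 0, 1, -0.6, 0.5, 0.3, 0, 1, -0.6, 0.5, 0.3, 0, 1, -0.6, 0.5, 0.3, 0, 1, -0.6, 0.5, 0.3, 0],
)

```text
time_s: 21.1
ee_pos: [0.3425, 0.3866, 0.4095]
eef_rot: [-3.141, 0.0, -2.966]
force: [0.5, 0.0, 0.5]
grip_width: 0.0003
```

```bash
python3 snap.py 13 100,384,190,400 90,290,100,420
python3 - <<'E'
from h import *
for n in("side","top"):
  a=np.load(f"pics/{n}0.npy").astype(int);b=np.load(f"pics/{n}13.npy").astype(int)
  m=(np.abs(a-b).max(2)>60).astype(np.uint8); k,l,s,c=cv2.connectedComponentsWithStats(m)
  print(n,[(s[i][4],np.round(c[i])) for i in range(1,k) if s[i][4]>12])
a=np.load("pics/side13.npy");cv2.imwrite("pics/c13.png",cv2.resize(a[140:210,200:280],(640,560),interpolation=cv2.INTER_CUBIC))
E
```

```text
1.8571428571428572 1.21875 394
side [(np.int32(1128), array([91., 22.])), (np.int32(111), array([135.,  15.])), (np.int32(79), array([136.,  35.])), (np.int32(47), array([132.,  42.])), (np.int32(48), array([148.,  41.])), (np.int32(26), array([94., 43.])), (np.int32(84), array([110.,  61.])), (np.int32(1087), array([236., 149.])), (np.int32(436), array([  4., 169.])), (np.int32(1507), array([261., 269.]))]
top [(np.int32(270), array([188., 175.])), (np.int32(760), array([319., 191.])), (np.int32(167), array([155., 195.])), (np.int32(2674), array([ 39., 306.])), (np.int32(661), array([  5., 353.])), (np.int32(19), array([ 16., 382.]))]
```

View pics/s13.png

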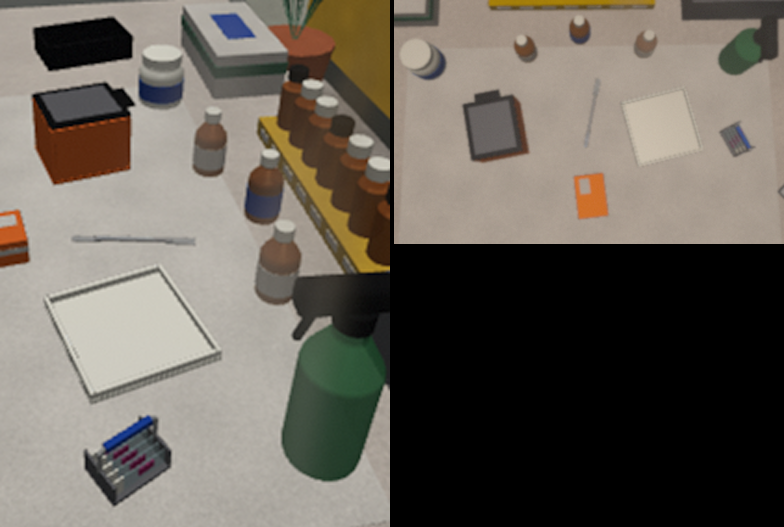

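View pics/c13.png

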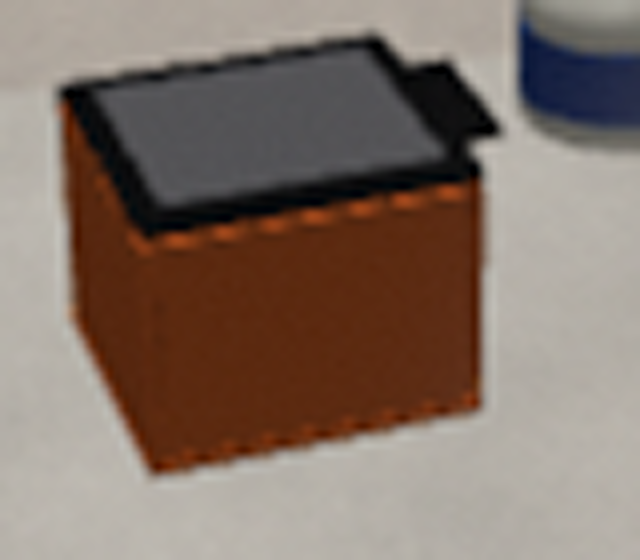

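The lid is shut flush (side crop: the plate lies along the rim, tab on the far side at about px [155,258]). The tray is empty, and nothing else differs from the first pictures apart from the arm.

```bash
python3 -c "
from station import job;print(job.hand_in())"
```

```text
the job is handed in; nothing more can be done
None
```

The rack is in the orange box with the lid shut over it, and the job is handed in at about 21 s of the 70 s allowed.

**What I did:** I tipped the lid back to its stop (about 13 N against it). I pinched the 84 mm rack by its blue handle and lifted it level. I turned it about 82° to match the box and set it on the box floor, with a contact force of about 9 N. I opened the fingers to 37 mm, withdrew, and tipped the lid shut.

**Last checks:**
- **Lid:** it met a firm stop at about 13 N with the fingertips at 0.092 m, the height of a shut lid's top. The side picture shows it lying flush on the rim.
- **Rack:** before closing, both cameras showed it sitting flat inside the box. The fingertips were about 21 mm above the glass slides when gripping.
- **Rest of the bench:** comparing the first and last pictures, only the box, rack, tray contents and arm had changed. The tray is empty, and the smaller look-alike rack, spatula, bottles, jar, spray and carton had not moved.

**Disagreements:**
- **Hinge side:** the text puts the hinge towards the robot's left, but both cameras showed it on the box's edge nearest the robot. I followed the images.
- **Box fit:** the box's fitted position and angle differed between the two cameras by about 1 mm and 0.04 rad, well within the clearance around the rack.

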